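Size a cookie-forming ring on the stepped mandrel and file it on its peg

ROBOT

A 6-joint arm with a two-finger parallel gripper is mounted at the origin on the work surface. World frame = base frame: x ahead of the robot, y to its left, z up, the work surface at z = 0. Lengths are in m, angles in rad, forces in N, time in s.
With the tool pointing down it reaches from about 0.3 to 0.875 m from the base axis. Payload 6.4 kg.
Tool frame: the origin (TCP) lies midway between the tips of the shut fingers; the grasp point (between the pads) lies 19 mm behind it (ctrl.pinch_z is the distance from the TCP to the grasp point, in m); z points along the fingers, y is the line along which they close (so a half turn about z gives the same grasp; the last joint's range is limited). The gripper opens to 85 mm and grips with 20 to 120 N. Pads are 22 mm wide; open, the fingers measure 114 mm over their backs; the gripper's body (76 mm by 85 mm) begins 54 mm behind the grasp point. The pads swing forward as they close: fully open they stand 13 mm farther back than shut.
Start: joints at [1.007, 0.181, 1.607, -0, 1.354, -0.206], TCP at [0.201, 0.539, 0.231] pointing down, gripper open.
Joint ranges: [-2.99, 2.99], [-0.89, 2.07], [0.3, 2.58], [-1.14, 4.28], [0, 2.63], [-3.12, 3.12]. Speed limits (rad/s): [2.57, 2.57, 3.01, 3.14, 3.14, 3.14].

INTERFACE

Orientations are given as a unit quaternion [w, x, y, z].
In Python, from bench import ctrl gives the robot as it stands.
- The arm moves only by the tool apply_moves, never from a script. Its argument "moves" is a list of rows, each an object with "jaw": the opening, from 0 (shut) to 1 (fully open); "offset": the shift along the tool's x, y, z in mm, a list of three; "rot": the turn, a rotation vector about the tool's x, y, z in degrees, a list of three. In form: [{"jaw": jaw, "offset": [dx, dy, dz], "rot": [ax, ay, az]}, ...]. A call has exactly 5 rows; each row shifts and turns the commanded pose from where the row before left it, along the tool's axes as they then stand; what a row does not reach is not made up. A row lasts 1/8 s, in which the tool goes at most 62.5 mm and 10.7 degrees, less where a joint would pass 70% of its speed; a pose out of reach is approached as far as the arm can. A call is refused whole if a number of a shift passes 62.5 or a number of a turn 10.7, either way. A call with a gripper value outside its range is refused whole. The fingers move at their own pace and stop on an object; the grip force is fixed at half the most. Time passes only in rows, so rows that do not move let the fingers close, or fill a call up. It gives the time, the measured TCP pose, the force, the opening and the grip force at its end, in the units of the state.
- ctrl.get_obs(): the state, without advancing time (a new reading comes with each control period).
- ctrl.camera(name): name is "side" or "top" or "wrist"; returns (picture, depth): 400x640x3 uint8, red, green, blue; 400x640 float32, m along the optical axis (not along the pixel's ray), 0 where there is no reading.
- ctrl.camera_params(name): a dict with "K" (3x3 intrinsics, pixels), "cam_to_world" (4x4, takes a point from camera to world coordinates); the wrist camera has in their place "mount" (4x4, takes a point from camera to tool coordinates, whose origin is the TCP and whose axes are the flange's). Camera axes: x right, y down, z forward; pixel columns grow to the right and rows downward; lengths in m; the calibration is good to about 2 mm. A picture is of the moment at which its call begins: read the wrist's pose just before it. camera_params takes no time and is no camera call.
- ctrl.hand_in(): hands the job in; it is judged then, once.
Trained networks look in the newest picture that a camera, given by its name, has taken for a name from the list of things; names that differ only in an ending like _2 or _b are one class to them, and where a whole thing is asked for, a point or a joint stands for the part that bears it (a point fixed in the world has none). Each returns a list of dicts, best first, with "score" (0 to 1); they miss things now and then, are a little off and sometimes report something else, mostly with a low value. They report only what shows in the picture. A call takes as long as a camera call. They do not tell look-alikes from the thing itself.
- ctrl.outline_of(camera, target): "region" (400x640 bool, what is visible of it) and "position" ([column, row] in pixels, amid what is visible of it).
The state is a dict: "time_s": time; "q": joint angles; "dq": joint speeds; "joint_efforts": joint torques, N m; "eef_pos": TCP position; "eef_rot": TCP orientation; "wrist_force": force on the tool from outside, world axes, zero at the start; "torque": the same for the moment, N m; "opening": opening from 0.0 (shut) to 1.0 (fully open); "grasp_force": force on a finger pad.
Only numpy, scipy, OpenCV 4.12 (cv2) and the standard library are available. Lean on these libraries where they do the work, as an engineer would, in place of code of your own. Each camera call takes 0.05 s, during which the arm holds its last target. There are 200 camera calls.

TASK

Take the white forming ring that stands on the dark rubber mat, slide it down the stepped steel mandrel until it stops, and press it home there with about 10 newtons for about a second (never more than 30) to learn its size. Then take it off and stand it down on the rack over the peg of that size (smallest for the topmost step, largest for the lowest), without dropping it, and let go. Leave the two waiting rings, the foil tin, the jar and the loaf where they are.

Things in the scene. Friction and masses are not known exactly. Their poses are not given: they have to be found in the camera images.
- mandrel_tip (a point): centre of the flat top of the fixed upright stepped steel mandrel, 88 mm above the table, z up along its axis. Downwards: a nose widening from 20 to 38 mm across in 14 mm, then cylinders of 38, 44 and 50 mm, 11 to 12 mm long, each followed by a 45 degree bevel 3 to 4 mm high to the next; a 58 mm column; a foot 90 mm across, 12 mm high. All rigid and fixed
- step_small (a point): point on the mandrel's axis where the underside of the ring with the 40 mm bore stops, 27 mm below the mandrel's tip, z up: the small step (1 dark line(s) round the cylinder just above). The ring rests on a bevel, which centres it; above it the mandrel leaves 1 mm of play all round
- step_medium (a point): point on the mandrel's axis where the underside of the ring with the 46 mm bore stops, 41 mm below the mandrel's tip, z up: the medium step (2 dark line(s) round the cylinder just above). The ring rests on a bevel, which centres it; above it the mandrel leaves 1 mm of play all round
- step_large (a point): point on the mandrel's axis where the underside of the ring with the 52 mm bore stops, 55 mm below the mandrel's tip, z up: the large step (3 dark line(s) round the cylinder just above). The ring rests on a bevel, which centres it; above it the mandrel leaves 1 mm of play all round
- ring_p_mid (a point): upright short tube of plain white plastic, axis z vertical: 60 mm outside diameter, 30 mm tall, about 60 g; the point is its centre, 15 mm above its underside. Its bore is 40, 46 or 52 mm: the three rings are alike outside, one of each bore, and which name has which bore is not told. One of the three stands on the mat, the two others wait on the board
- ring_q_mid (a point): upright short tube of plain white plastic, axis z vertical: 60 mm outside diameter, 30 mm tall, about 60 g; the point is its centre, 15 mm above its underside. Its bore is 40, 46 or 52 mm: the three rings are alike outside, one of each bore, and which name has which bore is not told. One of the three stands on the mat, the two others wait on the board
- ring_r_mid (a point): upright short tube of plain white plastic, axis z vertical: 60 mm outside diameter, 30 mm tall, about 60 g; the point is its centre, 15 mm above its underside. Its bore is 40, 46 or 52 mm: the three rings are alike outside, one of each bore, and which name has which bore is not told. One of the three stands on the mat, the two others wait on the board
- mat (a point): centre of the square dark rubber mat (84 mm) let into the near end of the wooden board (320 x 100 mm, top 10 mm above the table); x points along the board away from the mat's end towards the two waiting rings, 110 and 210 mm from here. The ring to be sized stands within a few mm of this point
- peg_small: fixed steel stub peg for the ring of 40 mm bore (1 short dark line(s) beside it): 35 mm across, 15 mm tall, top 5 mm bevelled at 45 degrees. Origin: centre of its foot on the plank's top, 10 mm above the table, z up; y along the row of three pegs, 90 mm apart in any order. A ring fully home stands on the plank around it, its centre 15 mm above this point
- peg_medium: fixed steel stub peg for the ring of 46 mm bore (2 short dark line(s) beside it): 41 mm across, 15 mm tall, top 5 mm bevelled at 45 degrees. Origin: centre of its foot on the plank's top, 10 mm above the table, z up; y along the row of three pegs, 90 mm apart in any order. A ring fully home stands on the plank around it, its centre 15 mm above this point
- peg_large: fixed steel stub peg for the ring of 52 mm bore (3 short dark line(s) beside it): 47 mm across, 15 mm tall, top 5 mm bevelled at 45 degrees. Origin: centre of its foot on the plank's top, 10 mm above the table, z up; y along the row of three pegs, 90 mm apart in any order. A ring fully home stands on the plank around it, its centre 15 mm above this point
- foil_tin: empty aluminium loaf tin, 100 x 160 x 55 mm, origin at the centre of its underside; leave alone
- jar: amber glass jar, 70 mm across, 75 mm tall, origin at the centre of its underside; leave alone
- loaf: small brown loaf, 80 x 110 mm, 65 mm tall, origin at the centre of its underside; leave alone
Not all that is in view belongs to the job. What is shaped like the part that bears ring_r_mid but blue or purple is not meant.

How it is judged:
By the outcome, as a careful person would: the job done as asked, in the order asked, and still so for the second after the job is handed in, with the robot touching nothing.
It also fails if it takes over 58 s, if anything falls off the work surface, if the arm or the gripper's body presses on something with over 40 N, if the wrist force passes 120 N, or if a joint passes its speed limit or range.

## Working session

There is one attempt and no reset: what is moved stays moved. The work goes in short steps, Python scripts to look and compute and a tool call to move; the robot and the scene stay as the last step left them, time stands still between calls to the robot, and variables do not carry over. Pictures are saved under pics/ and viewed, at most 10 in all, crops included, and the job is handed in when it is done.

Besides the shell and the picture viewer there is one more tool, called after ">>>" by a JSON object that holds its "op" and its "data". apply_moves: Moves the arm, as the interface text tells. Its arguments: {"type":"object","properties":{"moves":{"type":"array"}},"required":["moves"]}

```bash
mkdir -p pics; ls; python3 - <<'E'
from bench import ctrl
import cv2,numpy as np
o=ctrl.get_obs();print(o)
a,d=ctrl.camera("top");b,_=ctrl.camera("side")
cv2.imwrite("pics/top.png",a[:,:,::-1]);cv2.imwrite("pics/side.png",b[:,:,::-1])
for n in("top","side"):
  p=ctrl.camera_params(n);print(p)
print(ctrl.camera_params("wrist"),ctrl.pinch_z)
p=ctrl.camera_params("top")
for n in["mandrel_tip","ring_p_mid","mat","peg_small","peg_medium","peg_large","foil_tin","jar","loaf"]:
  for r in ctrl.outline_of("top",n)[:4]:
    c=r["position"];m=r["region"];z=np.median(d[m&(d>0)]) if (m&(d>0)).any() else 0
    w=p["cam_to_world"]@np.r_[np.linalg.inv(p["K"])@[c[0],c[1],1]*z,1]
    print(n,round(r["score"],2),np.round(c),m.sum(),np.round(w[:3],3))
E
```

```text
pics
{'time_s': 0.0, 'q': array([ 1.00672724e+00,  1.81549241e-01,  1.60804389e+00, -4.34897730e-05,
        1.35379024e+00, -2.06275535e-01]), 'dq': array([ 0.00111055,  0.0009683 ,  0.0003831 ,  0.00111191,  0.00011886,
       -0.00015238]), 'joint_efforts': array([ 1.14994331e-03, -4.44867110e+01, -3.51338089e+01, -1.58944144e-04,
        9.37525911e-03,  3.46009642e-06]), 'eef_pos': array([0.20104129, 0.53809947, 0.23036221]), 'eef_rot': array([-3.16726367e-04,  1.77939367e-01,  9.84041046e-01, -8.37732015e-04]), 'wrist_force': array([-0.52562302,  0.01996197, -0.59382182]), 'torque': array([-0.02400665,  0.00557413, -0.02697758]), 'grasp_force': 0.0, 'opening': 1.0049827045437036}
{'K': array([[381.77739891,   0.        , 321.15884237],
       [  0.        , 381.77739891, 200.04637603],
       [  0.        ,   0.        ,   1.        ]]), 'cam_to_world': array([[-9.39889324e-04, -9.88136173e-01,  1.53577407e-01,
         3.59754064e-01],
       [-9.99698481e-01,  4.69679056e-03,  2.41016097e-02,
         2.14841168e-02],
       [-2.45369933e-02, -1.53508448e-01, -9.87842646e-01,
[... 860 characters left out ...]
5.84132729e-04],
       [-3.79099177e-04, -2.67733771e-01,  9.63492856e-01,
        -1.42196902e-01],
       [ 0.00000000e+00,  0.00000000e+00,  0.00000000e+00,
         1.00000000e+00]])} 0.0187
mandrel_tip 0.75 [303. 214.] 579 [0.511 0.115 0.017]
ring_p_mid 0.44 [255. 162.] 179 [0.688 0.278 0.039]
mat 0.62 [412. 208.] 111 [ 0.528 -0.251  0.024]
peg_small 0.58 [301. 212.] 546 [0.519 0.122 0.019]
peg_large 0.64 [413. 207.] 170 [ 0.531 -0.255  0.024]
foil_tin 0.64 [303. 212.] 542 [0.518 0.112 0.019]
foil_tin 0.61 [356. 144.] 1621 [ 0.758 -0.069  0.006]
jar 0.93 [408. 154.] 423 [ 0.7   -0.236  0.072]
loaf 0.65 [308. 148.] 712 [0.727 0.094 0.059]
loaf 0.53 [387. 208.] 112 [ 0.531 -0.167  0.024]
```

View pics/top.png

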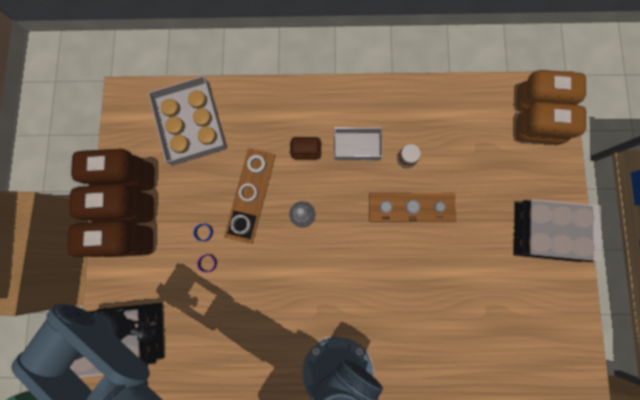

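View pics/side.png

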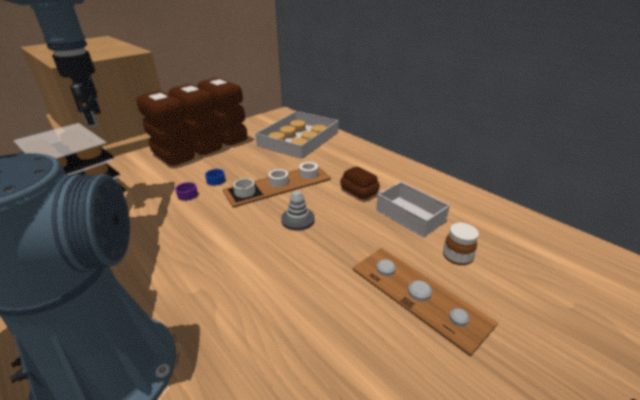

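The top view shows the mat ring at about (241,223), the waiting rings at (248,192) and (256,162), the mandrel at (302,213), and the pegs at (386/413/440, 207). The blue and purple rings are decoys. Next I compute positions from the depth image.

```bash
cat >h.py <<'E'
from bench import ctrl
import cv2,numpy as np
from scipy.spatial.transform import Rotation as R
def T():
  o=ctrl.get_obs();M=np.eye(4);q=o["eef_rot"];M[:3,:3]=R.from_quat([q[1],q[2],q[3],q[0]]).as_matrix();M[:3,3]=o["eef_pos"];return M
def cloud(n,save=None):
  M=T();im,d=ctrl.camera(n);p=ctrl.camera_params(n)
  C=p["cam_to_world"] if n!="wrist" else M@p["mount"]
  if save: cv2.imwrite("pics/%s.png"%save,im[:,:,::-1])
  v,u=np.mgrid[:400,:640];r=np.stack([u,v,np.ones_like(u)],-1)@np.linalg.inv(p["K"]).T
  P=(r*d[...,None])@C[:3,:3].T+C[:3,3];P[d==0]=np.nan
  return im,d,P,r@C[:3,:3].T,C[:3,3]
def onplane(r,c,z): return c+r*((z-c[2])/r[...,2])[...,None]
E
python3 - <<'E'
from h import *
im,d,P,r,c=cloud("top")
hsv=cv2.cvtColor(im,cv2.COLOR_RGB2HSV)
for n,(u0,v0,u1,v1,z) in dict(ring=(228,210,254,237,.04),w1=(238,182,258,202,.04),w2=(247,153,266,172,.04),pa=(378,198,396,216,.025),pb=(403,197,424,217,.025),pc=(431,198,450,216,.025),man=(286,198,320,230,.01)).items():
  s=np.s_[v0:v1,u0:u1];g=(hsv[s][...,1]<60)&(hsv[s][...,2]>110 if n!="man" else True)
  Q=onplane(r[s],c,z)[g];q=P[s][g]
  print(n,g.sum(),Q.mean(0).round(4),((Q.max(0)+Q.min(0))/2).round(4),np.ptp(Q,axis=0).round(3),"z pct",np.nanpercentile(q[:,2],[5,50,95]).round(3))
im=cv2.imread("pics/top.png")
for n,s in dict(a=np.s_[140:250,215:325],b=np.s_[185:230,365:460]).items():
  cv2.imwrite(f"pics/c{n}.png",cv2.resize(im[s],None,fx=5,fy=5,interpolation=cv2.INTER_CUBIC))
a=cv2.imread("pics/ca.png");b=cv2.imread("pics/cb.png");b2=np.zeros((b.shape[0],550,3),np.uint8);b2[:,:b.shape[1]]=b[:,:550]
cv2.imwrite("pics/cc.png",cv2.resize(np.vstack([a,b2]),None,fx=.75,fy=.75))
E
```

```text
ring 84 [0.4764 0.321  0.04  ] [0.4774 0.3224 0.04  ] [0.056 0.057 0.   ] z pct [0.008 0.038 0.043]
w1 139 [0.583  0.2982 0.04  ] [0.5832 0.2989 0.04  ] [0.061 0.058 0.   ] z pct [0.01  0.038 0.044]
w2 162 [0.6826 0.2733 0.04  ] [0.6828 0.2729 0.04  ] [0.056 0.061 0.   ] z pct [0.009 0.038 0.043]
pa 108 [ 0.5341 -0.1632  0.025 ] [ 0.5342 -0.1641  0.025 ] [0.037 0.034 0.   ] z pct [0.017 0.023 0.028]
pb 142 [ 0.5339 -0.2534  0.025 ] [ 0.5338 -0.2539  0.025 ] [0.044 0.04  0.   ] z pct [0.019 0.024 0.029]
pc 70 [ 0.5341 -0.3436  0.025 ] [ 0.5334 -0.3433  0.025 ] [0.03  0.027 0.   ] z pct [0.02  0.024 0.029]
man 494 [0.512  0.1182 0.01  ] [0.512  0.1179 0.01  ] [0.082 0.082 0.   ] z pct [0.009 0.017 0.087]
```

View pics/cc.png

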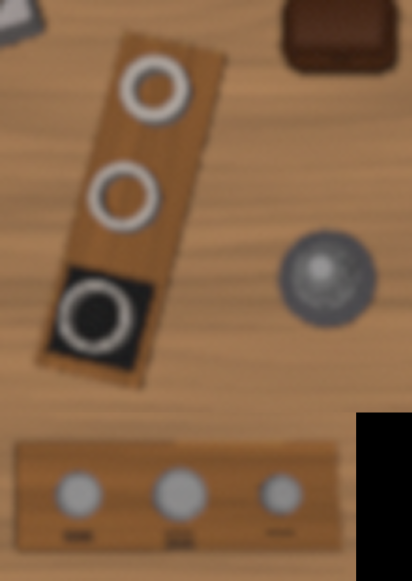

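The ring on the mat is at about (0.477, 0.322) and the mandrel at (0.512, 0.118). From the lines and the sizes, the pegs are medium at y=-0.164, large at y=-0.254 and small at y=-0.343, all at x=0.534. Now I move above the ring.

>>> {"op": "apply_moves", "data": {"moves": [{"jaw": 1, "offset": [-40, -13, 9], "rot": [0, 0, 0]}, {"jaw": 1, "offset": [-52, -16, 12], "rot": [0, 0, 0]}, {"jaw": 1, "offset": [-52, -16, 12], "rot": [0, 0, 0]}, {"jaw": 1, "offset": [-52, -16, 12], "rot": [0, 0, 0]}, {"jaw": 1, "offset": [-52, -16, 12], "rot": [0, 0, 0]}]}}

```text
time_s: 1.23
eef_pos: [0.408, 0.3785, 0.1742]
eef_rot: [0.0, 0.178, 0.984, 0.0]
wrist_force: [0.6, 0.6, -1.4]
opening: 1.001
grasp_force: 0.0
```

>>> {"op": "apply_moves", "data": {"moves": [{"jaw": 1, "offset": [-52, -16, 12], "rot": [0, 0, 0]}, {"jaw": 1, "offset": [-25, -10, 8], "rot": [0, 0, 0]}, {"jaw": 1, "offset": [-9, -3, 3], "rot": [0, 0, 0]}, {"jaw": 1, "offset": [0, 0, 0], "rot": [0, 0, 0]}, {"jaw": 1, "offset": [0, 0, 0], "rot": [0, 0, 0]}]}}

```text
time_s: 1.85
eef_pos: [0.4764, 0.3234, 0.1517]
eef_rot: [0.0, 0.177, 0.984, 0.0]
wrist_force: [0.1, 0.1, 0.8]
opening: 1.001
grasp_force: 0.0
```

```bash
cat >>h.py <<'E'
def circ(P,im,r,c,z,x0,R0,white=130,r_in=0.0,tol=.012):
  Q=onplane(r,c,z);hsv=cv2.cvtColor(im,cv2.COLOR_RGB2HSV)
  g=(np.hypot(Q[...,0]-x0[0],Q[...,1]-x0[1])<R0)&(abs(P[...,2]-z)<tol)&(hsv[...,1]<70)&(hsv[...,2]>white)
  q=Q[g][:,:2].astype(np.float32)
  (cx,cy),rad=cv2.minEnclosingCircle(q);rr=np.hypot(q[:,0]-cx,q[:,1]-cy)
  return len(q),np.round([cx,cy,rad],4),q.mean(0).round(4),np.percentile(rr,[1,5,50,95,99]).round(4)
def totool(dw): return (T()[:3,:3].T@np.asarray(dw)*1000).round(1)
E
python3 - <<'E'
from h import *
print(T().round(3))
im,d,P,r,c=cloud("wrist","w1")
for dz in(.003,.006):print(circ(P,im,r,c,.04,(.477,.322),.045,tol=dz))
E
```

```text
[[-0.937  0.349  0.     0.476]
 [ 0.349  0.937  0.     0.323]
 [-0.     0.    -1.     0.152]
 [ 0.     0.     0.     1.   ]]
(603, array([0.4746, 0.3209, 0.0294]), array([0.4718, 0.3198], dtype=float32), array([0.0253, 0.0259, 0.0276, 0.029 , 0.0292]))
(611, array([0.4744, 0.321 , 0.0295]), array([0.4714, 0.3199], dtype=float32), array([0.0252, 0.0258, 0.0276, 0.029 , 0.0293]))
```

View pics/w1.png

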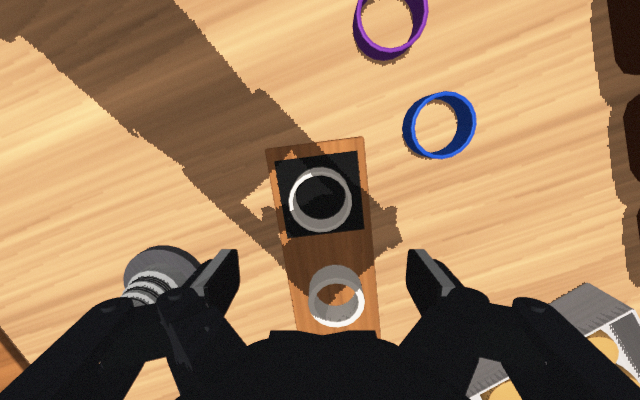

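The ring shows at (320,200) in the wrist picture, and its bore radius measures about 26 mm, so it is probably the large one. Now I go down and grip it.

>>> {"op": "apply_moves", "data": {"moves": [{"jaw": 1, "offset": [0.7, -2.8, 25], "rot": [0, 0, 0]}, {"jaw": 1, "offset": [0, 0, 45], "rot": [0, 0, 0]}, {"jaw": 1, "offset": [0, 0, 40], "rot": [0, 0, 0]}, {"jaw": 1, "offset": [0, 0, 25], "rot": [0, 0, 0]}, {"jaw": 1, "offset": [0, 0, 10], "rot": [0, 0, 0]}]}}

```text
time_s: 2.52
eef_pos: [0.4738, 0.3204, 0.005]
eef_rot: [-0.001, 0.177, 0.984, -0.001]
wrist_force: [-0.6, 0.3, 0.7]
opening: 1.001
grasp_force: 0.0
```

>>> {"op": "apply_moves", "data": {"moves": [{"jaw": 0.9, "offset": [0, 0, 0], "rot": [0, 0, 0]}, {"jaw": 0.5, "offset": [0, 0, 0], "rot": [0, 0, 0]}, {"jaw": 0.5, "offset": [0, 0, 0], "rot": [0, 0, 0]}, {"jaw": 0.5, "offset": [0, 0, 0], "rot": [0, 0, 0]}, {"jaw": 0.5, "offset": [0, 0, 0], "rot": [0, 0, 0]}]}}

```text
time_s: 3.15
eef_pos: [0.4768, 0.3208, 0.0084]
eef_rot: [0.001, 0.178, 0.984, 0.001]
wrist_force: [-1.2, 0.5, 6.4]
opening: 0.69
grasp_force: 64.7
```

>>> {"op": "apply_moves", "data": {"moves": [{"jaw": 0.5, "offset": [0, 0, -10], "rot": [0, 0, 0]}, {"jaw": 0.5, "offset": [0, 0, -35], "rot": [0, 0, 0]}, {"jaw": 0.5, "offset": [0, 0, -50], "rot": [0, 0, 0]}, {"jaw": 0.5, "offset": [0, 0, -40], "rot": [0, 0, 0]}, {"jaw": 0.5, "offset": [0, 0, -20], "rot": [0, 0, 0]}]}}

```text
time_s: 3.78
eef_pos: [0.4768, 0.3205, 0.1652]
eef_rot: [0.002, 0.178, 0.984, 0.001]
wrist_force: [-0.6, -0.1, -2.0]
opening: 0.692
grasp_force: 64.6
```

>>> {"op": "apply_moves", "data": {"moves": [{"jaw": 0.5, "offset": [-15, -13, 0], "rot": [0, 0, 0]}, {"jaw": 0.5, "offset": [-30, -26, 0], "rot": [0, 0, 0]}, {"jaw": 0.5, "offset": [-40, -35, 0], "rot": [0, 0, 0]}, {"jaw": 0.5, "offset": [-40, -35, 0], "rot": [0, 0, 0]}, {"jaw": 0.5, "offset": [-40, -35, 0], "rot": [0, 0, 0]}]}}

```text
time_s: 4.4
eef_pos: [0.5796, 0.1245, 0.16]
eef_rot: [-0.001, 0.178, 0.984, -0.0]
wrist_force: [0.5, 0.3, -0.3]
opening: 0.688
grasp_force: 64.6
```

>>> {"op": "apply_moves", "data": {"moves": [{"jaw": 0.5, "offset": [-25, -22, 0], "rot": [0, 0, 0]}, {"jaw": 0.5, "offset": [-14, -12, 0], "rot": [0, 0, 0]}, {"jaw": 0.5, "offset": [0, 0, 0], "rot": [0, 0, 0]}, {"jaw": 0.5, "offset": [0, 0, 0], "rot": [0, 0, 0]}, {"jaw": 0.5, "offset": [0, 0, 0], "rot": [0, 0, 0]}]}}

```text
time_s: 5.03
eef_pos: [0.6036, 0.0831, 0.1612]
eef_rot: [-0.0, 0.177, 0.984, 0.0]
wrist_force: [0.1, -0.7, 0.4]
opening: 0.694
grasp_force: 64.6
```

```bash
python3 - <<'E'
from h import *
M=T();print(M.round(4))
im,d,P,r,c=cloud("wrist","w2")
hsv=cv2.cvtColor(im,cv2.COLOR_RGB2HSV)
# ring in tool frame
Pt=(P-M[:3,3])@M[:3,:3]*1000
g=(abs(Pt[...,0])<45)&(abs(Pt[...,1])<35)&(Pt[...,2]>-45)&(Pt[...,2]<15)&(hsv[...,1]<60)&(hsv[...,2]>90)
print("ring px",g.sum(),np.nanpercentile(Pt[g],[1,5,50,95,99],axis=0).round(1))
v,u=np.where(g);print(u.min(),u.max(),v.min(),v.max())
g=(np.hypot(P[...,0]-.512,P[...,1]-.118)<.06)&(P[...,2]>.075)&(P[...,2]<.1);print("tip",g.sum(),P[g].mean(0).round(4),P[g].max(0).round(4),P[g].min(0).round(4))
g=(np.hypot(P[...,0]-.512,P[...,1]-.118)<.06)&(abs(P[...,2]-.012)<.004);print("foot",g.sum(),((P[g].max(0)+P[g].min(0))/2).round(4),np.ptp(P[g],axis=0).round(4))
E
```

```text
[[-9.373e-01  3.485e-01 -4.000e-04  6.036e-01]
 [ 3.485e-01  9.373e-01  2.000e-04  8.310e-02]
 [ 4.000e-04  1.000e-04 -1.000e+00  1.612e-01]
 [ 0.000e+00  0.000e+00  0.000e+00  1.000e+00]]
ring px 8778 [[-25.2 -32.9 -32.4]
 [-24.6 -26.4 -31.7]
 [ -8.   -0.7 -24.4]
 [ 30.1  25.1  -5. ]
 [ 30.8  27.6  -2.7]]
238 407 202 334
tip 1865 [0.5122 0.1165 0.0833] [0.53   0.1348 0.0898] [0.4931 0.0988 0.075 ]
foot 3752 [0.5114 0.1169 0.0116] [0.09   0.0893 0.0055]
```

View pics/w2.png

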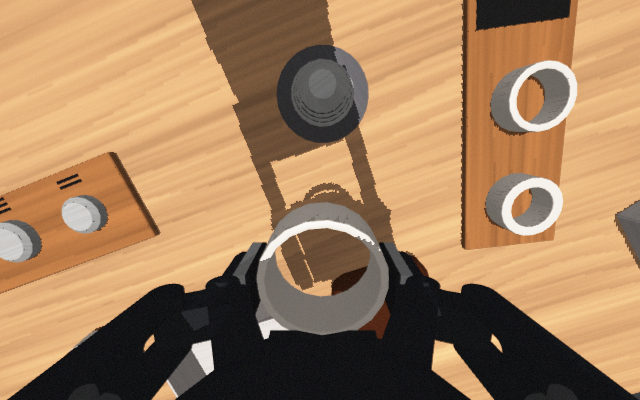

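The mandrel shows at (322,90), the held ring at (322,265), and the medium peg with two lines at (85,213). Next I fit the held ring's centre and tilt.

```bash
cat >>h.py <<'E'
from scipy.optimize import least_squares
def held():
  M=T();im,d,P,r,c=cloud("wrist");hsv=cv2.cvtColor(im,cv2.COLOR_RGB2HSV)
  Pt=(P-M[:3,3])@M[:3,:3]*1000
  g=(abs(Pt[...,0])<40)&(abs(Pt[...,1])<35)&(Pt[...,2]>-45)&(Pt[...,2]<15)&(hsv[...,1]<60)&(hsv[...,2]>90)
  q=Pt[g];rr=np.hypot(q[:,0],q[:,1])
  w=q[(q[:,2]>-28)&(q[:,2]<-6)&(rr>16)&(rr<35)]
  def f(p):
    rad=np.hypot(w[:,0]-p[0]-p[3]*(w[:,2]+17),w[:,1]-p[1]-p[4]*(w[:,2]+17))
    return np.where(abs(rad-30)<abs(rad-p[2]),rad-30,rad-p[2])
  for b in(20,23,26):
    s=least_squares(f,[0,0,b,0,0],loss="soft_l1");print("cx cy rb tx ty",s.x.round(2),"cost/n",round(s.cost/len(w),3),len(w))
  t=q[(q[:,2]<-29)&(rr>22)&(rr<32)];A=np.c_[t[:,:2],np.ones(len(t))];print("rim plane",np.linalg.lstsq(A,t[:,2],rcond=None)[0].round(3),len(t), "low",np.percentile(q[:,2],99.5))
E
python3 -c "
from h import *
held();print(T()[:3,3], totool([.5115-T()[0,3],.117-T()[1,3],0]))"
```

```text
cx cy rb tx ty [ 5.240e+00 -4.900e-01  2.641e+01  0.000e+00 -1.000e-02] cost/n 0.279 4657
cx cy rb tx ty [ 0.76 -0.5  25.63  0.   -0.  ] cost/n 0.058 4657
cx cy rb tx ty [ 0.76 -0.5  25.63  0.   -0.  ] cost/n 0.058 4657
rim plane [-8.0000e-03 -0.0000e+00 -3.0881e+01] 3151 low -2.4109636284988167
[0.60383023 0.08292587 0.16137999] [98.4 -0.3  0. ]
```

The bore fits at about 51 to 52 mm with no tilt, and the ring centre sits at (0.8,-0.5) mm in the tool frame. I move over the mandrel.

>>> {"op": "apply_moves", "data": {"moves": [{"jaw": 0.5, "offset": [20, 0.2, 0], "rot": [0, 0, 0]}, {"jaw": 0.5, "offset": [40, 0, 0], "rot": [0, 0, 0]}, {"jaw": 0.5, "offset": [25, 0, 0], "rot": [0, 0, 0]}, {"jaw": 0.5, "offset": [12.6, 0, 0], "rot": [0, 0, 0]}, {"jaw": 0.5, "offset": [0, 0, 0], "rot": [0, 0, 0]}]}}

```text
time_s: 5.75
eef_pos: [0.5128, 0.1167, 0.1617]
eef_rot: [0.0, 0.177, 0.984, 0.0]
wrist_force: [-0.7, -0.5, 0.1]
opening: 0.694
grasp_force: 64.6
```

>>> {"op": "apply_moves", "data": {"moves": [{"jaw": 0.5, "offset": [0, 0, 15], "rot": [0, 0, 0]}, {"jaw": 0.5, "offset": [0, 0, 30], "rot": [0, 0, 0]}, {"jaw": 0.5, "offset": [0, 0, 20], "rot": [0, 0, 0]}, {"jaw": 0.5, "offset": [0, 0, 8], "rot": [0, 0, 0]}, {"jaw": 0.5, "offset": [0, 0, 0], "rot": [0, 0, 0]}]}}

```text
time_s: 6.38
eef_pos: [0.5128, 0.1159, 0.0874]
eef_rot: [-0.001, 0.178, 0.984, -0.0]
wrist_force: [0.7, 0.4, -1.3]
opening: 0.693
grasp_force: 64.6
```

```bash
python3 - <<'E'
from h import *
o=ctrl.get_obs();print(o["eef_pos"],o["wrist_force"],totool(np.array([.5115,.117,0])-o["eef_pos"]))
im,d,P,r,c=cloud("wrist","w3")
im,*_=cloud("side","s3")
a=cv2.imread("pics/w3.png")[150:350,200:440];b=cv2.imread("pics/s3.png")[140:240,240:360]
cv2.imwrite("pics/m3.png",np.hstack([cv2.resize(a,(480,400)),cv2.resize(b,(320,400))[:, :320]]))
E
```

```text
[0.51275372 0.11589137 0.08743773] [ 0.72027663  0.41737859 -1.27873087] [ 1.4  0.6 87.4]
```

View pics/m3.png

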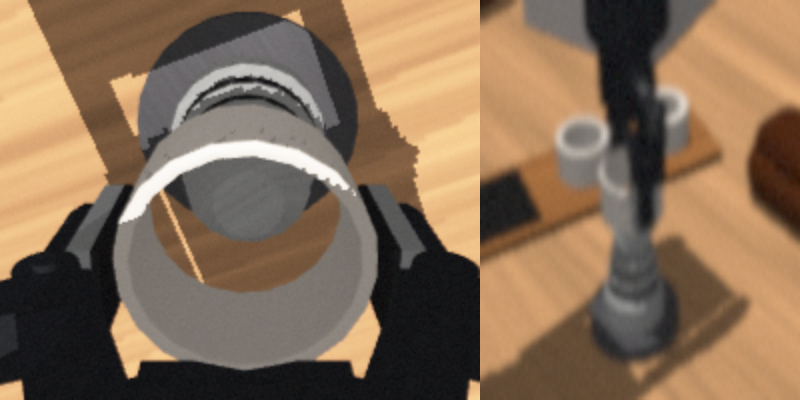

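The picture shows the ring just above and roughly concentric with the tip. I make a small trim and go down in stages.

>>> {"op": "apply_moves", "data": {"moves": [{"jaw": 0.5, "offset": [0.4, 0.6, 5], "rot": [0, 0, 0]}, {"jaw": 0.5, "offset": [0, 0, 5], "rot": [0, 0, 0]}, {"jaw": 0.5, "offset": [0, 0, 5], "rot": [0, 0, 0]}, {"jaw": 0.5, "offset": [0, 0, 5], "rot": [0, 0, 0]}, {"jaw": 0.5, "offset": [0, 0, 3], "rot": [0, 0, 0]}]}}

```text
time_s: 7.1
eef_pos: [0.5125, 0.1169, 0.0648]
eef_rot: [-0.0, 0.178, 0.984, -0.0]
wrist_force: [0.3, -0.1, -0.6]
opening: 0.687
grasp_force: 64.6
```

>>> {"op": "apply_moves", "data": {"moves": [{"jaw": 0.5, "offset": [0, 0, 4], "rot": [0, 0, 0]}, {"jaw": 0.5, "offset": [0, 0, 4], "rot": [0, 0, 0]}, {"jaw": 0.5, "offset": [0, 0, 3], "rot": [0, 0, 0]}, {"jaw": 0.5, "offset": [0, 0, 2], "rot": [0, 0, 0]}, {"jaw": 0.5, "offset": [0, 0, 0], "rot": [0, 0, 0]}]}}

```text
time_s: 7.72
eef_pos: [0.5126, 0.1169, 0.0522]
eef_rot: [-0.0, 0.178, 0.984, -0.0]
wrist_force: [0.7, -0.1, -1.2]
opening: 0.692
grasp_force: 64.6
```

>>> {"op": "apply_moves", "data": {"moves": [{"jaw": 0.5, "offset": [0, 0, 2.5], "rot": [0, 0, 0]}, {"jaw": 0.5, "offset": [0, 0, 2.5], "rot": [0, 0, 0]}, {"jaw": 0.5, "offset": [0, 0, 2.5], "rot": [0, 0, 0]}, {"jaw": 0.5, "offset": [0, 0, 2], "rot": [0, 0, 0]}, {"jaw": 0.5, "offset": [0, 0, 0], "rot": [0, 0, 0]}]}}

```text
time_s: 8.35
eef_pos: [0.5125, 0.1169, 0.0426]
eef_rot: [-0.0, 0.178, 0.984, -0.0]
wrist_force: [-0.1, -0.1, -1.0]
opening: 0.695
grasp_force: 64.6
```

>>> {"op": "apply_moves", "data": {"moves": [{"jaw": 0.5, "offset": [0, 0, 2], "rot": [0, 0, 0]}, {"jaw": 0.5, "offset": [0, 0, 2], "rot": [0, 0, 0]}, {"jaw": 0.5, "offset": [0, 0, 2], "rot": [0, 0, 0]}, {"jaw": 0.5, "offset": [0, 0, 1.5], "rot": [0, 0, 0]}, {"jaw": 0.5, "offset": [0, 0, 0], "rot": [0, 0, 0]}]}}

```text
time_s: 8.98
eef_pos: [0.5126, 0.1169, 0.0351]
eef_rot: [-0.0, 0.178, 0.984, -0.0]
wrist_force: [-0.1, 0.1, -0.7]
opening: 0.691
grasp_force: 64.6
```

>>> {"op": "apply_moves", "data": {"moves": [{"jaw": 0.5, "offset": [0, 0, 0.8], "rot": [0, 0, 0]}, {"jaw": 0.5, "offset": [0, 0, 0.8], "rot": [0, 0, 0]}, {"jaw": 0.5, "offset": [0, 0, 0.5], "rot": [0, 0, 0]}, {"jaw": 0.5, "offset": [0, 0, 0.4], "rot": [0, 0, 0]}, {"jaw": 0.5, "offset": [0, 0, 0], "rot": [0, 0, 0]}]}}

```text
time_s: 9.6
eef_pos: [0.5127, 0.1169, 0.0328]
eef_rot: [-0.0, 0.178, 0.984, 0.0]
wrist_force: [-0.6, -0.3, -0.4]
opening: 0.69
grasp_force: 64.6
```

>>> {"op": "apply_moves", "data": {"moves": [{"jaw": 0.5, "offset": [0, 0, 0.4], "rot": [0, 0, 0]}, {"jaw": 0.5, "offset": [0, 0, 0.4], "rot": [0, 0, 0]}, {"jaw": 0.5, "offset": [0, 0, 0.4], "rot": [0, 0, 0]}, {"jaw": 0.5, "offset": [0, 0, 0], "rot": [0, 0, 0]}, {"jaw": 0.5, "offset": [0, 0, 0], "rot": [0, 0, 0]}]}}

```text
time_s: 10.22
eef_pos: [0.5127, 0.1169, 0.0316]
eef_rot: [0.0, 0.178, 0.984, 0.0]
wrist_force: [0.4, -0.6, -0.3]
opening: 0.694
grasp_force: 64.6
```

>>> {"op": "apply_moves", "data": {"moves": [{"jaw": 0.5, "offset": [0, 0, 0.3], "rot": [0, 0, 0]}, {"jaw": 0.5, "offset": [0, 0, 0.3], "rot": [0, 0, 0]}, {"jaw": 0.5, "offset": [0, 0, 0.4], "rot": [0, 0, 0]}, {"jaw": 0.5, "offset": [0, 0, 0], "rot": [0, 0, 0]}, {"jaw": 0.5, "offset": [0, 0, 0], "rot": [0, 0, 0]}]}}

```text
time_s: 10.85
eef_pos: [0.5129, 0.1168, 0.0309]
eef_rot: [0.0, 0.178, 0.984, -0.0]
wrist_force: [-1.2, -0.6, 5.0]
opening: 0.693
grasp_force: 65.0
```

Contact at 5 N, at the large step's height. I add a little and hold.

>>> {"op": "apply_moves", "data": {"moves": [{"jaw": 0.5, "offset": [0, 0, 0.2], "rot": [0, 0, 0]}, {"jaw": 0.5, "offset": [0, 0, 0], "rot": [0, 0, 0]}, {"jaw": 0.5, "offset": [0, 0, 0], "rot": [0, 0, 0]}, {"jaw": 0.5, "offset": [0, 0, 0], "rot": [0, 0, 0]}, {"jaw": 0.5, "offset": [0, 0, 0], "rot": [0, 0, 0]}]}}

```text
time_s: 11.48
eef_pos: [0.513, 0.1169, 0.0309]
eef_rot: [0.0, 0.178, 0.984, 0.0]
wrist_force: [-1.7, -0.7, 5.9]
opening: 0.692
grasp_force: 65.2
```

>>> {"op": "apply_moves", "data": {"moves": [{"jaw": 0.5, "offset": [0.3, 0, 0.3], "rot": [0, 0, 0]}, {"jaw": 0.5, "offset": [0, 0, 0.2], "rot": [0, 0, 0]}, {"jaw": 0.5, "offset": [0, 0, 0], "rot": [0, 0, 0]}, {"jaw": 0.5, "offset": [0, 0, 0], "rot": [0, 0, 0]}, {"jaw": 0.5, "offset": [0, 0, 0], "rot": [0, 0, 0]}]}}

```text
time_s: 12.1
eef_pos: [0.513, 0.1169, 0.0308]
eef_rot: [0.001, 0.178, 0.984, -0.0]
wrist_force: [-1.5, -1.7, 10.0]
opening: 0.687
grasp_force: 65.5
```

>>> {"op": "apply_moves", "data": {"moves": [{"jaw": 0.5, "offset": [0, 0, 0.1], "rot": [0, 0, 0]}, {"jaw": 0.5, "offset": [0, 0, 0], "rot": [0, 0, 0]}, {"jaw": 0.5, "offset": [0, 0, 0], "rot": [0, 0, 0]}, {"jaw": 0.5, "offset": [0, 0, 0], "rot": [0, 0, 0]}, {"jaw": 0.5, "offset": [0, 0, 0], "rot": [0, 0, 0]}]}}

```text
time_s: 12.72
eef_pos: [0.513, 0.1168, 0.0307]
eef_rot: [0.0, 0.178, 0.984, -0.0]
wrist_force: [-3.3, -0.7, 10.2]
opening: 0.691
grasp_force: 65.5
```

>>> {"op": "apply_moves", "data": {"moves": [{"jaw": 0.5, "offset": [0, 0, 0], "rot": [0, 0, 0]}, {"jaw": 0.5, "offset": [0, 0, 0], "rot": [0, 0, 0]}, {"jaw": 0.5, "offset": [0, 0, 0], "rot": [0, 0, 0]}, {"jaw": 0.5, "offset": [0, 0, 0], "rot": [0, 0, 0]}, {"jaw": 0.5, "offset": [0, 0, 0], "rot": [0, 0, 0]}]}}

```text
time_s: 13.35
eef_pos: [0.513, 0.1169, 0.0307]
eef_rot: [0.001, 0.178, 0.984, -0.0]
wrist_force: [-2.0, -2.1, 10.2]
opening: 0.69
grasp_force: 65.5
```

```bash
python3 - <<'E'
from h import *
print(ctrl.get_obs()["wrist_force"],ctrl.get_obs()["time_s"]);held()
M=T();im,d,P,r,c=cloud("wrist")
Pt=(P-M[:3,3])@M[:3,:3]*1000;hsv=cv2.cvtColor(im,cv2.COLOR_RGB2HSV)
g=(np.hypot(Pt[...,0],Pt[...,1])<31)&(np.hypot(Pt[...,0],Pt[...,1])>24)&(hsv[...,2]>90)&(P[...,2]>.05)&(P[...,2]<.075)
print("rim top z",np.percentile(P[g][:,2],[50,90,97]))
g=(np.hypot(P[...,0]-.512,P[...,1]-.117)<.008);print("tip z",np.percentile(P[g][:,2],[50,90]))
E
```

```text
[-1.96712779 -2.06519779 10.22951938] 13.35
cx cy rb tx ty [ 3.900e-01 -4.700e-01  2.474e+01  7.000e-02 -1.000e-02] cost/n 0.477 2639
cx cy rb tx ty [ 3.900e-01 -4.700e-01  2.474e+01  7.000e-02 -1.000e-02] cost/n 0.477 2639
cx cy rb tx ty [ 3.900e-01 -4.700e-01  2.474e+01  7.000e-02 -1.000e-02] cost/n 0.477 2639
rim plane [-4.0000e-03  0.0000e+00 -3.1046e+01] 2849 low 13.584062726637542
rim top z [0.06158845 0.06265834 0.06304948]
tip z [0.08769958 0.08836952]
```

The rim top is at z = 0.063, so the underside is at 33 mm: the large step. The ring has been held at 10 N for over a second. Now I lift it off and go towards the large peg (the middle one).

>>> {"op": "apply_moves", "data": {"moves": [{"jaw": 0.5, "offset": [0, 0, -5], "rot": [0, 0, 0]}, {"jaw": 0.5, "offset": [0, 0, -20], "rot": [0, 0, 0]}, {"jaw": 0.5, "offset": [0, 0, -40], "rot": [0, 0, 0]}, {"jaw": 0.5, "offset": [0, 0, -50], "rot": [0, 0, 0]}, {"jaw": 0.5, "offset": [0, 0, -25], "rot": [0, 0, 0]}]}}

```text
time_s: 14.08
eef_pos: [0.5136, 0.117, 0.1725]
eef_rot: [0.002, 0.178, 0.984, 0.0]
wrist_force: [-0.1, -0.2, -1.9]
opening: 0.694
grasp_force: 65.9
```

>>> {"op": "apply_moves", "data": {"moves": [{"jaw": 0.5, "offset": [-12, -17, 0], "rot": [0, 0, 0]}, {"jaw": 0.5, "offset": [-25, -34, 0], "rot": [0, 0, 0]}, {"jaw": 0.5, "offset": [-32, -43, 0], "rot": [0, 0, 0]}, {"jaw": 0.5, "offset": [-32, -43, 0], "rot": [0, 0, 0]}, {"jaw": 0.5, "offset": [-32, -43, 0], "rot": [0, 0, 0]}]}}

```text
time_s: 14.7
eef_pos: [0.5741, -0.0997, 0.1695]
eef_rot: [-0.0, 0.178, 0.984, 0.0]
wrist_force: [0.1, 0.2, 0.5]
opening: 0.688
grasp_force: 65.9
```

>>> {"op": "apply_moves", "data": {"moves": [{"jaw": 0.5, "offset": [-32, -43, 0], "rot": [0, 0, 0]}, {"jaw": 0.5, "offset": [-32, -43, 0], "rot": [0, 0, 0]}, {"jaw": 0.5, "offset": [-30, -42, 0], "rot": [0, 0, 0]}, {"jaw": 0.5, "offset": [-16, -22, 0], "rot": [0, 0, 0]}, {"jaw": 0.5, "offset": [-6, -10, 0], "rot": [0, 0, 0]}]}}

```text
time_s: 15.32
eef_pos: [0.6263, -0.2902, 0.1689]
eef_rot: [-0.0, 0.179, 0.984, 0.0]
wrist_force: [0.3, -0.2, -0.8]
opening: 0.692
grasp_force: 65.9
```

>>> {"op": "apply_moves", "data": {"moves": [{"jaw": 0.5, "offset": [0, 0, 0], "rot": [0, 0, 0]}, {"jaw": 0.5, "offset": [0, 0, 0], "rot": [0, 0, 0]}, {"jaw": 0.5, "offset": [0, 0, 0], "rot": [0, 0, 0]}, {"jaw": 0.5, "offset": [0, 0, 0], "rot": [0, 0, 0]}, {"jaw": 0.5, "offset": [0, 0, 0], "rot": [0, 0, 0]}]}}

```text
time_s: 15.95
eef_pos: [0.6266, -0.2883, 0.17]
eef_rot: [0.0, 0.178, 0.984, -0.0]
wrist_force: [0.5, 0.4, -0.0]
opening: 0.691
grasp_force: 65.9
```

```bash
python3 - <<'E'
from h import *
M=T();print(M[:3,3]);held()
im,d,P,r,c=cloud("wrist","w4");hsv=cv2.cvtColor(im,cv2.COLOR_RGB2HSV)
Q=onplane(r,c,.025)
for n,y in(("med",-.164),("large",-.254),("small",-.343)):
  for x0,R0 in(((.534,y),.035),):
    g=(np.hypot(P[...,0]-x0[0],P[...,1]-x0[1])<R0)&(P[...,2]>.0225)&(P[...,2]<.029)&(hsv[...,1]<70)
    q=P[g]; print(n,g.sum(),q.mean(0).round(4),((q.max(0)+q.min(0))/2).round(4),np.ptp(q,axis=0).round(4))
E
```

```text
[ 0.62664675 -0.28829609  0.16995677]
cx cy rb tx ty [ 0.77 -0.45 25.64  0.    0.  ] cost/n 0.078 4702
cx cy rb tx ty [ 0.77 -0.45 25.64  0.    0.  ] cost/n 0.078 4702
cx cy rb tx ty [ 0.77 -0.45 25.64  0.    0.  ] cost/n 0.078 4702
rim plane [-7.0000e-03  0.0000e+00 -3.0862e+01] 3101 low -2.4395108137141572
med 1180 [ 0.5344 -0.166   0.0244] [ 0.5347 -0.1656  0.0248] [0.0354 0.035  0.0046]
large 1490 [ 0.5343 -0.2554  0.0244] [ 0.5349 -0.2553  0.0247] [0.0418 0.0412 0.0043]
small 679 [ 0.5343 -0.3449  0.0244] [ 0.5338 -0.3449  0.0246] [0.0305 0.0297 0.0042]
```

View pics/w4.png

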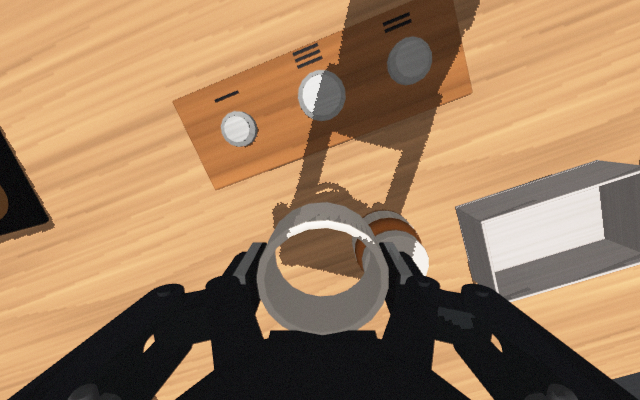

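The middle peg, at (322,95), has three lines: it is the large one. I go over it and down.

>>> {"op": "apply_moves", "data": {"moves": [{"jaw": 0.5, "offset": [20, -0.7, 0], "rot": [0, 0, 0]}, {"jaw": 0.5, "offset": [40, 0, 0], "rot": [0, 0, 0]}, {"jaw": 0.5, "offset": [25, 0, 0], "rot": [0, 0, 0]}, {"jaw": 0.5, "offset": [12.1, 0, 0], "rot": [0, 0, 0]}, {"jaw": 0.5, "offset": [0, 0, 0], "rot": [0, 0, 0]}]}}

```text
time_s: 16.68
eef_pos: [0.5354, -0.2555, 0.1702]
eef_rot: [0.0, 0.178, 0.984, -0.0]
wrist_force: [-0.1, 0.6, -0.5]
opening: 0.689
grasp_force: 65.9
```

>>> {"op": "apply_moves", "data": {"moves": [{"jaw": 0.5, "offset": [0, 0, 25], "rot": [0, 0, 0]}, {"jaw": 0.5, "offset": [0, 0, 45], "rot": [0, 0, 0]}, {"jaw": 0.5, "offset": [0, 0, 40], "rot": [0, 0, 0]}, {"jaw": 0.5, "offset": [0, 0, 20], "rot": [0, 0, 0]}, {"jaw": 0.5, "offset": [0, 0, 7], "rot": [0, 0, 0]}]}}

```text
time_s: 17.3
eef_pos: [0.5355, -0.2554, 0.0318]
eef_rot: [-0.001, 0.178, 0.984, 0.0]
wrist_force: [-0.4, -0.6, -0.0]
opening: 0.69
grasp_force: 65.9
```

>>> {"op": "apply_moves", "data": {"moves": [{"jaw": 0.5, "offset": [0, 0, 3], "rot": [0, 0, 0]}, {"jaw": 0.5, "offset": [0, 0, 3], "rot": [0, 0, 0]}, {"jaw": 0.5, "offset": [0, 0, 3], "rot": [0, 0, 0]}, {"jaw": 0.5, "offset": [0, 0, 3], "rot": [0, 0, 0]}, {"jaw": 0.5, "offset": [0, 0, 0], "rot": [0, 0, 0]}]}}

```text
time_s: 17.92
eef_pos: [0.5353, -0.2552, 0.0207]
eef_rot: [-0.0, 0.178, 0.984, 0.0]
wrist_force: [0.5, 1.4, -1.0]
opening: 0.693
grasp_force: 65.9
```

>>> {"op": "apply_moves", "data": {"moves": [{"jaw": 0.5, "offset": [0, 0, 3], "rot": [0, 0, 0]}, {"jaw": 0.5, "offset": [0, 0, 3], "rot": [0, 0, 0]}, {"jaw": 0.5, "offset": [0, 0, 3], "rot": [0, 0, 0]}, {"jaw": 0.5, "offset": [0, 0, 2], "rot": [0, 0, 0]}, {"jaw": 0.5, "offset": [0, 0, 0.5], "rot": [0, 0, 0]}]}}

```text
time_s: 18.55
eef_pos: [0.5352, -0.2553, 0.009]
eef_rot: [-0.0, 0.178, 0.984, 0.0]
wrist_force: [-0.2, 1.1, -0.7]
opening: 0.691
grasp_force: 65.9
```

>>> {"op": "apply_moves", "data": {"moves": [{"jaw": 0.5, "offset": [0, 0, 0.4], "rot": [0, 0, 0]}, {"jaw": 0.5, "offset": [0, 0, 0.4], "rot": [0, 0, 0]}, {"jaw": 0.5, "offset": [0, 0, 0.2], "rot": [0, 0, 0]}, {"jaw": 0.5, "offset": [0, 0, 0], "rot": [0, 0, 0]}, {"jaw": 0.5, "offset": [0, 0, 0], "rot": [0, 0, 0]}]}}

```text
time_s: 19.18
eef_pos: [0.5354, -0.2554, 0.0084]
eef_rot: [0.0, 0.178, 0.984, -0.0]
wrist_force: [-0.3, 0.1, 0.6]
opening: 0.689
grasp_force: 66.0
```

>>> {"op": "apply_moves", "data": {"moves": [{"jaw": 0.5, "offset": [0, 0, 0.3], "rot": [0, 0, 0]}, {"jaw": 0.5, "offset": [0, 0, 0.2], "rot": [0, 0, 0]}, {"jaw": 0.5, "offset": [0, 0, 0], "rot": [0, 0, 0]}, {"jaw": 0.5, "offset": [0, 0, 0], "rot": [0, 0, 0]}, {"jaw": 0.5, "offset": [0, 0, 0], "rot": [0, 0, 0]}]}}

```text
time_s: 19.8
eef_pos: [0.5354, -0.2554, 0.0084]
eef_rot: [0.0, 0.178, 0.984, -0.0]
wrist_force: [-3.0, 0.3, 5.2]
opening: 0.694
grasp_force: 66.5
```

The ring stands on the plank. I let go and retreat.

>>> {"op": "apply_moves", "data": {"moves": [{"jaw": 0.75, "offset": [0, 0, 0], "rot": [0, 0, 0]}, {"jaw": 0.9, "offset": [0, 0, 0], "rot": [0, 0, 0]}, {"jaw": 1, "offset": [0, 0, 0], "rot": [0, 0, 0]}, {"jaw": 1, "offset": [0, 0, 0], "rot": [0, 0, 0]}, {"jaw": 1, "offset": [0, 0, 0], "rot": [0, 0, 0]}]}}

```text
time_s: 20.42
eef_pos: [0.5354, -0.2553, 0.0077]
eef_rot: [0.0, 0.178, 0.984, -0.0]
wrist_force: [-0.3, -0.4, -0.6]
opening: 1.001
grasp_force: 0.0
```

>>> {"op": "apply_moves", "data": {"moves": [{"jaw": 1, "offset": [0, 0, -10], "rot": [0, 0, 0]}, {"jaw": 1, "offset": [0, 0, -30], "rot": [0, 0, 0]}, {"jaw": 1, "offset": [0, 0, -45], "rot": [0, 0, 0]}, {"jaw": 1, "offset": [0, 0, -45], "rot": [0, 0, 0]}, {"jaw": 1, "offset": [0, 0, -20], "rot": [0, 0, 0]}]}}

```text
time_s: 21.05
eef_pos: [0.5368, -0.2563, 0.1621]
eef_rot: [0.003, 0.178, 0.984, -0.001]
wrist_force: [0.3, -0.5, -0.3]
opening: 0.996
grasp_force: 0.0
```

```bash
python3 - <<'E'
from h import *
im,d,P,r,c=cloud("wrist","w5")
for dz in(.004,):print(circ(P,im,r,c,.04,(.5345,-.2553),.045,tol=dz))
g=(np.hypot(P[...,0]-.5345,P[...,1]+.2553)<.033)&(P[...,2]>.03);print(np.percentile(P[g][:,2],[50,90,98]).round(4))
E
```

```text
(261, array([ 0.5334, -0.2548,  0.0293]), array([ 0.5261, -0.2392], dtype=float32), array([0.0249, 0.0252, 0.0273, 0.0288, 0.0291]))
[0.2518 0.2617 0.2637]
```

View pics/w5.png

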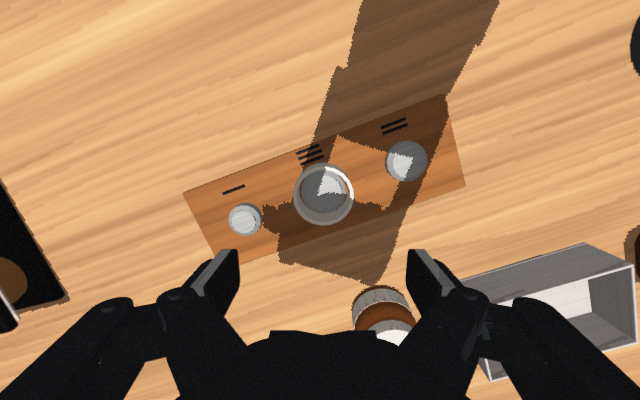

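The ring, at (323,193), stands level around the three-line peg with the gripper clear of it, so I hand in.

```bash
python3 -c "
from bench import ctrl
print(ctrl.hand_in())"
```

```text
the job is handed in; nothing more can be done
None
```

The ring stopped on the lowest step, so it is the large one (52 mm bore). I pressed it home there at about 10 N for over a second, stood it over the three-line large peg, let go and handed the job in at about 21 s.

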